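# Sort the seasonings and the glass back into their holders

## Task

Sort the mixed row of things by the sink into their dark wood holders, all standing upright: the pepper mill in the wide recess of the cruet stand and the salt shaker in its narrow recess, the two spice jars in the spice tray, one in each bay (either way round), and the little glass in the recess of the round coaster. Do not knock any of them over on the way, and leave the kitchen timer and the tealight where they stand.

Things in the scene. Friction and masses are not known exactly. Their poses are not given: they have to be found in the camera images.
- pepper_mill: The pepper mill: turned dark wood with a waist and a small metal knob on top, the tallest of the loose things. 58 mm across at the foot, 160 mm high; its head, from 116 to 149 mm above the foot, is 50 mm across at its widest and does not turn. Stands upright and loose on the worktop; origin at the centre of its underside, z up its axis.
- salt_shaker: The salt shaker: clear glass below a grey-white pierced cap, 90 mm high, round, 44 mm across up to about 66 mm height, its cap 34 mm across from there to the top. Stands upright and loose on the worktop; origin at the centre of its underside, z up its axis.
- spice_a: A spice jar: slim round glass jar with a black screw cap and a blue and white label, 41 mm across over its whole height, 105 mm high. Stands upright and loose on the worktop; origin at the centre of its underside, z up its axis.
- spice_b: The other spice jar, same size and shape (41 mm across, 105 mm high, black cap) with a black and green label. Stands upright and loose on the worktop; origin at the centre of its underside, z up its axis.
- egg_glass: The little clear drinking glass, empty, 61 mm high, 38 mm across at the foot and widening to 48 mm at the open rim. Stands upright and loose on the worktop; origin at the centre of its underside, z up its axis.
- timer: Bystander, standing somewhere in the row of things: round white kitchen timer with a ribbed top, 60 mm across, 50 mm high. Origin at the centre of its underside.
- tealight: Bystander: tealight candle in a white cup, 38 mm across, 15 mm high. Origin at the centre of its underside.
- cruet_stand: The cruet stand: rectangular dark wood block, 102 mm (its x) by 182 mm (its y), 22 mm high, fixed to the worktop, with two round flat-bottomed recesses 14 mm deep (recess floor 8 mm above the origin). The wide recess is 80 mm across, centred at (x 0, y +41 mm); the narrow one is 64 mm across, centred at (x 0, y -49 mm). Origin at the centre of its underside, z up.
- spice_tray: The spice tray: rectangular dark wood box open at the top, 76 mm (its x) by 147 mm (its y), 26 mm high, fixed to the worktop, walls 5 mm, floor 5 mm above the origin. A 5 mm divider across the middle makes two equal square bays, 66 mm wide, centred at (x 0, y +36 mm) and (x 0, y -36 mm). Origin at the centre of its underside, z up.
- glass_coaster: The glass coaster: round dark wood coaster with a raised rim, 84 mm across, 16 mm high, fixed to the worktop, with one round recess 66 mm across whose floor is 6 mm above the origin. Origin at the centre of its underside, z up.
Mind the look-alikes: they are no part of the job. What is shaped like the spice_b but orange is not meant.

How it is judged:
At the end, for the whole second after the job is handed in: Pepper mill, salt shaker, each spice jar and the glass stand on the floor of their own recess or bay (anywhere within it; the two jars in different bays), tilted less than 0.1 rad, at rest and released; timer and tealight within 30 mm of where they stood at the start (x of pepper_mill in the frame of cruet_stand between -0.012 and 0.012 m and y of pepper_mill in the frame of cruet_stand between 0.029 and 0.053 m and z of pepper_mill in the frame of cruet_stand between 0.005 and 0.012 m and x of salt_shaker in the frame of cruet_stand between -0.0115 and 0.0115 m and y of salt_shaker in the frame of cruet_stand between -0.0605 and -0.0375 m and z of salt_shaker in the frame of cruet_stand between 0.005 and 0.012 m and x of egg_glass in the frame of glass_coaster between -0.0155 and 0.0155 m and y of egg_glass in the frame of glass_coaster between -0.0155 and 0.0155 m and z of egg_glass in the frame of glass_coaster between 0.003 and 0.01 m and ((x of spice_a in the frame of spice_tray between -0.0145 and 0.0145 m and y of spice_a in the frame of spice_tray between 0.0215 and 0.0505 m and z of spice_a in the frame of spice_tray between 0.002 and 0.009 m and x of spice_b in the frame of spice_tray between -0.0145 and 0.0145 m and y of spice_b in the frame of spice_tray between -0.0505 and -0.0215 m and z of spice_b in the frame of spice_tray between 0.002 and 0.009 m) or (x of spice_a in the frame of spice_tray between -0.0145 and 0.0145 m and y of spice_a in the frame of spice_tray between -0.0505 and -0.0215 m and z of spice_a in the frame of spice_tray between 0.002 and 0.009 m and x of spice_b in the frame of spice_tray between -0.0145 and 0.0145 m and y of spice_b in the frame of spice_tray between 0.0215 and 0.0505 m and z of spice_b in the frame of spice_tray between 0.002 and 0.009 m)) and angle between each of pepper_mill, salt_shaker, spice_a, spice_b, egg_glass's own z axis and vertical below 0.1 rad and linear speed of each of pepper_mill, salt_shaker, spice_a, spice_b, egg_glass below 0.02 m/s and distance of each of timer, tealight from where it was at the start of the episode below 0.03 m); the robot touches nothing.
It fails at once if one of the things is knocked over (tilted more than 0.8 rad) (angle between any of pepper_mill, salt_shaker, spice_a, spice_b, egg_glass's own z axis and vertical above 0.8 rad).
It fails at once if the timer or the tealight is moved more than 30 mm (distance of any of timer, tealight from where it was at the start of the episode above 0.03 m).
It also fails if it takes over 138 s, if anything falls off the work surface, if the arm or the gripper's body presses on something with over 40 N, if the wrist force passes 120 N, or if a joint passes its speed limit or range.

## Robot

A 6-joint arm with a two-finger parallel gripper is mounted at the origin on a cart in front of the work surface, level with it; the furniture and walls round the work are solid. World frame = base frame: x ahead of the robot, y to its left, z up, the work surface at z = 0. Lengths are in m, angles in rad, forces in N, time in s.
With the tool pointing down it reaches from about 0.35 to 0.975 m from the base axis. Payload 7.1 kg.
Tool frame: the origin (TCP) lies midway between the tips of the shut fingers; the grasp point (between the pads) lies 19 mm behind it; z points along the fingers, x is the direction in which the jaws open and shut, and the axes are right-handed (so a half turn about z gives the same grasp; the last joint's range is limited). The gripper opens to 88 mm and grips with 3 to 60 N. Pads are 20 mm wide; open, the fingers measure 115 mm over their backs; the gripper's body (75 mm by 178 mm) begins 61 mm behind the grasp point.
Start: joints at [-1.367, 0.423, 1.63, -0, 1.089, -0.019], TCP at [0.138, -0.61, 0.223] pointing down, gripper open.
Joint ranges: [-3, 3], [-0.9, 2.11], [0.09, 2.58], [-1.31, 4.45], [0.11, 2.69], [-2.54, 2.54]. Speed limits (rad/s): [2.39, 2.39, 3.01, 3.14, 3.14, 3.14].

## Interface

Orientations are given as a unit quaternion [w, x, y, z].
In Python, from station import move_pose, movel, movej, command_gripper, wait, inverse_kinematics, read_camera, camera_info, MotionError, job_done, get_time, get_joint_pos, get_qvel, get_effort, get_tcp_pos, get_ee_rot, get_ft_force, get_ft_torque, get_grip_width gives the robot as it stands. Calls block until the motion is done:
- move_pose(position, orientation): joint-space move of the TCP to a pose.
- movel(position, frame=None, v=0.15, until_force=None): straight line of the TCP; frame=None keeps the orientation; v is the mean speed in m/s. With until_force (N) it stops when the force on the tool has changed by that much, and returns True; else False.
- movej(angles): joint-space move.
- command_gripper(opening): opening from 0.0 (shut) to 1.0 (fully open); the grip force is fixed at half the most; returns when the fingers have stopped.
- wait(seconds).
- inverse_kinematics(position, orientation): joint angles nearest the present ones, or None.
- read_camera(name): name is "scene" or "top" or "wrist"; returns the picture (480x640x3 uint8, red, green, blue); there is no depth.
- camera_info(name): a dict with "intrinsics" (3x3 intrinsics, pixels), "T" (4x4, takes a point from camera to world coordinates); the wrist camera has in their place "tool_from_camera" (4x4, takes a point from camera to tool coordinates, whose origin is the TCP and whose axes are the tool frame's). Camera axes: x right, y up, looking along -z (the intrinsics and any distortion apply to the point x, -y, -z); pixel columns grow to the right and rows downward; lengths in m; the calibration is good to about 2 mm. A picture is of the moment at which its call begins: read the wrist's pose just before it. camera_info takes no time and is no camera call.
A pose or a line that the arm cannot do raises MotionError and nothing moves.
- job_done(): hands the job in, once; it reports no verdict.
Readings, each from a call of its own:
- get_time(): time.
- get_joint_pos(): joint angles.
- get_qvel(): joint speeds.
- get_effort(): joint torques, N m.
- get_tcp_pos(): TCP position.
- get_ee_rot(): TCP orientation.
- get_ft_force(): force on the tool from outside, world axes, zero at the start.
- get_ft_torque(): the same for the moment, N m.
- get_grip_width(): opening from 0.0 (shut) to 1.0 (fully open).
Only numpy, scipy, OpenCV 4.12 (cv2) and the standard library are available. Lean on these libraries where they do the work, as an engineer would, in place of code of your own. Each camera call takes 0.05 s, during which the arm holds its last target.

## Working session

There is one attempt and no reset: what is moved stays moved. The work goes in short steps, each a Python script; the robot and the scene stay as the last script left them, time stands still between calls to the robot, and variables do not carry over. Pictures are saved under pics/ and viewed, and the job is handed in when it is done.

```bash
ls; mkdir -p pics; python3 - <<'E'
from station import *
import cv2, numpy as np
np.set_printoptions(precision=4,suppress=True)
for n in ["scene","top","wrist"]:
    im=read_camera(n); cv2.imwrite(f"pics/{n}0.png",im[:,:,::-1]); print(n,camera_info(n))
print(get_time(),get_tcp_pos(),get_ee_rot(),get_grip_width())
E
```

```text
pics
scene {'intrinsics': array([[567.7387,   0.    , 321.9284],
       [  0.    , 567.7387, 238.1043],
       [  0.    ,   0.    ,   1.    ]]), 'T': array([[ 0.3816,  0.4993, -0.7779, -0.3866],
       [-0.9242,  0.1924, -0.3299, -0.3689],
       [-0.0151,  0.8448,  0.5349,  0.68  ],
       [ 0.    ,  0.    ,  0.    ,  1.    ]])}
top {'intrinsics': array([[505.0948,   0.    , 317.0035],
       [  0.    , 505.0948, 235.5951],
       [  0.    ,   0.    ,   1.    ]]), 'T': array([[-0.0198,  0.9915, -0.1286,  0.375 ],
       [-0.9996, -0.0222, -0.0173,  0.0148],
       [-0.02  ,  0.1282,  0.9915,  1.2548],
       [ 0.    ,  0.    ,  0.    ,  1.    ]])}
wrist {'intrinsics': array([[415.4437,   0.    , 312.0526],
       [  0.    , 415.4437, 236.931 ],
       [  0.    ,   0.    ,   1.    ]]), 'tool_from_camera': array([[ 1.    ,  0.0004, -0.0008,  0.001 ],
       [ 0.0001, -0.9539, -0.3   , -0.0831],
       [-0.0009,  0.3   , -0.9539, -0.1617],
       [ 0.    ,  0.    ,  0.    ,  1.    ]])}
0.15 [ 0.138  -0.6091  0.2221] [-0.0004  0.7813 -0.6241 -0.0004] 0.9986155241005891
```

View pics/top0.png

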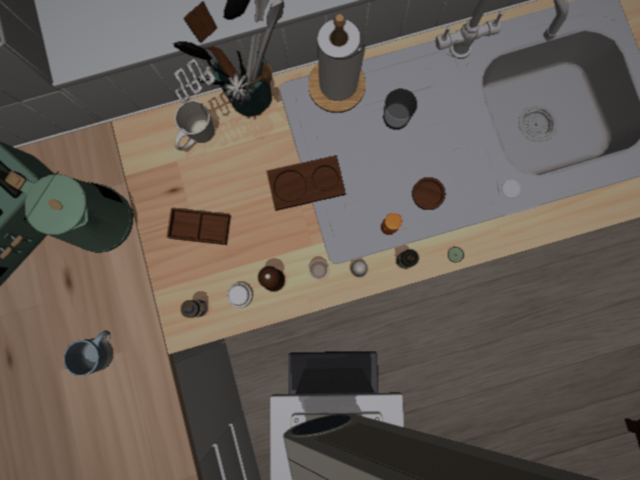

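View pics/scene0.png

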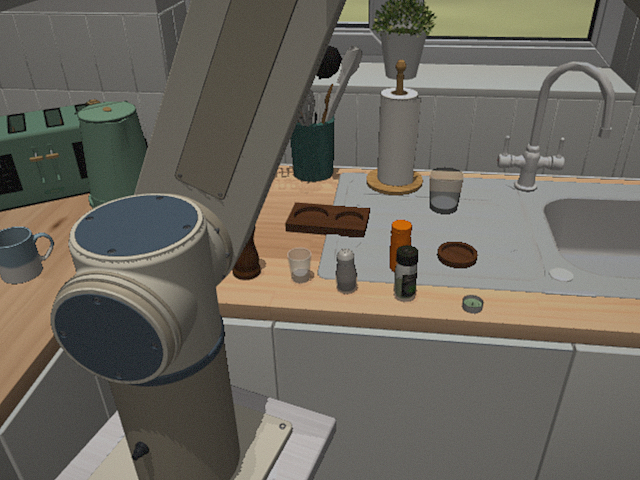

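The row, left to right: jar (193,308), timer (240,293), mill (271,277), glass (318,267), salt shaker (359,267), green jar (407,258) and a green disc (455,254). The orange decoy is at (392,224). The holders are at (306,183), (198,226) and (429,193).

```bash
cat > h.py <<'E'
from station import *
import cv2, numpy as np
from scipy.spatial.transform import Rotation as R
np.set_printoptions(precision=4,suppress=True)
def ray(K,T,uv,z):
    d=np.array([(uv[0]-K[0,2])/K[0,0],-(uv[1]-K[1,2])/K[1,1],-1.])
    d=T[:3,:3]@d; o=T[:3,3]; return o+d*(z-o[2])/d[2]
def proj(K,T,p):
    q=T[:3,:3].T@(np.asarray(p)-T[:3,3]); return np.array([K[0,0]*q[0]/-q[2]+K[0,2],K[1,1]*-q[1]/-q[2]+K[1,2]])
def px(n,uv,z):
    c=camera_info(n); return ray(c["intrinsics"],c["T"],uv,z)
def wristT():
    q=get_ee_rot(); T=np.eye(4); T[:3,:3]=R.from_quat([q[1],q[2],q[3],q[0]]).as_matrix(); T[:3,3]=get_tcp_pos()
    return T@camera_info("wrist")["tool_from_camera"]
def quat(yaw):
    # tool down, tool x at angle yaw from world x
    c,s=np.cos(yaw),np.sin(yaw)
    M=np.array([[c,s,0],[s,-c,0],[0,0,-1.]])
    q=R.from_matrix(M).as_quat(); return np.array([q[3],q[0],q[1],q[2]])
E
python3 - <<'E'
from h import *
pts=dict(jarL=((193,303),.1),timer=((240,293),.05),mill=((271,277),.1),glass=((318,267),.06),salt=((359,267),.09),jarR=((407,258),.1),disc=((455,254),.015),wdisc=((511,187),.015),orange=((392,220),.1),coaster=((429,193),.016))
for k,(uv,z) in pts.items(): print(k,px("top",uv,z)[:2])
for k,c in dict(cruet=[(267,169),(338,156),(346,195),(275,209)],tray=[(171,208),(230,212),(227,244),(167,240)]).items():
    for uv in c: print(k,px("top",uv,.024)[:2])
im=read_camera("top"); 
for i,(x,y) in enumerate([(150,220),(290,200),(350,130)]):
    cv2.imwrite(f"pics/t{i}.png",cv2.resize(im[y:y+120,x:x+160,::-1],None,fx=5,fy=5,interpolation=cv2.INTER_CUBIC))
# tool-down orientation seen at start
q=get_ee_rot(); print(R.from_quat([q[1],q[2],q[3],q[0]]).as_matrix())
E
```

```text
jarL [0.3764 0.3204]
timer [0.3978 0.2216]
mill [0.4318 0.142 ]
glass [0.4551 0.0348]
salt [ 0.4511 -0.0602]
jarR [ 0.4686 -0.1696]
disc [ 0.4828 -0.3008]
wdisc [ 0.6469 -0.4485]
orange [ 0.5573 -0.1389]
coaster [ 0.6364 -0.2445]
cruet [0.7057 0.1582]
cruet [ 0.7347 -0.0204]
cruet [ 0.6346 -0.0377]
cruet [0.6035 0.139 ]
tray [0.6121 0.3984]
tray [0.5986 0.251 ]
tray [0.5188 0.2582]
tray [0.5321 0.4069]
[[ 0.221  -0.9753 -0.0002]
 [-0.9753 -0.221   0.0009]
 [-0.0009 -0.     -1.    ]]
```

View pics/wrist0.png

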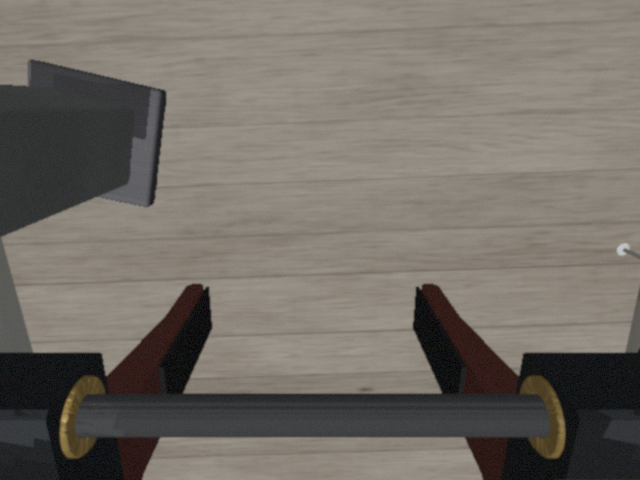

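```bash
ls pics
```

```text
scene0.png
t0.png
t1.png
t2.png
top0.png
wrist0.png
```

View pics/t0.png

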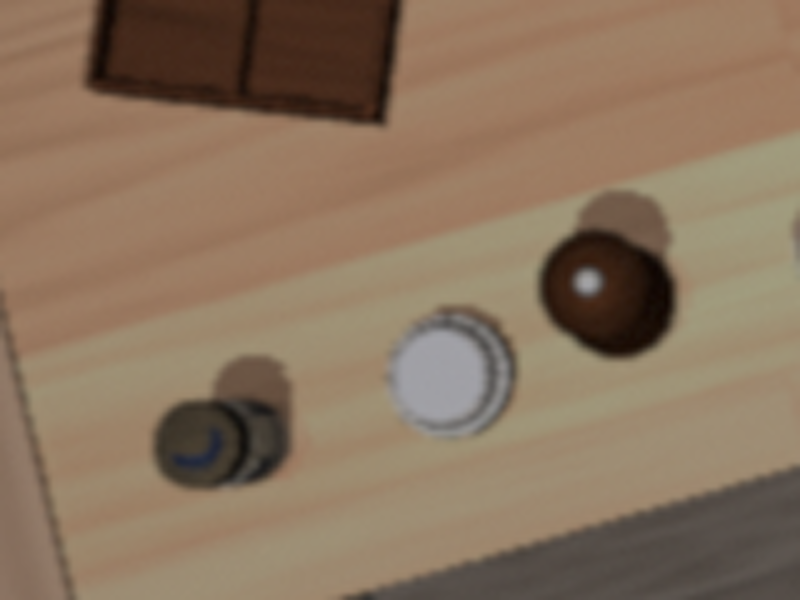

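View pics/t1.png

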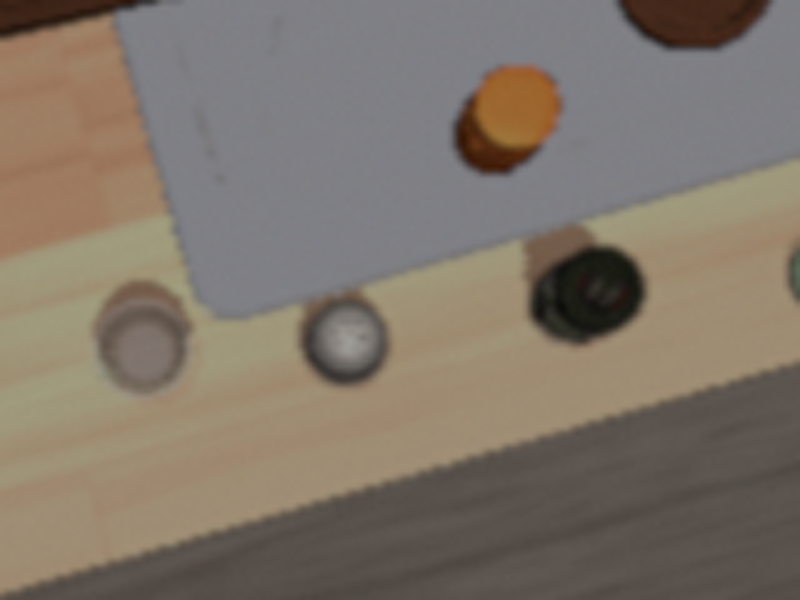

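View pics/t2.png

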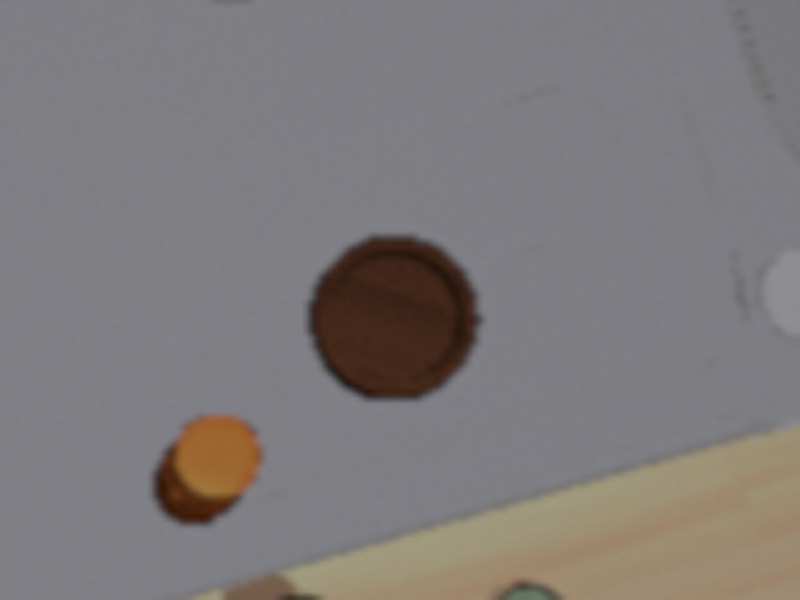

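```bash
python3 - <<'E'
from h import *
im=read_camera("top"); 
for i,(x,y) in enumerate([(240,130),(140,180)]):
    cv2.imwrite(f"pics/u{i}.png",cv2.resize(im[y:y+100,x:x+120,::-1],None,fx=6,fy=6,interpolation=cv2.INTER_CUBIC))
E
```

```text
(no output)
```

View pics/u0.png

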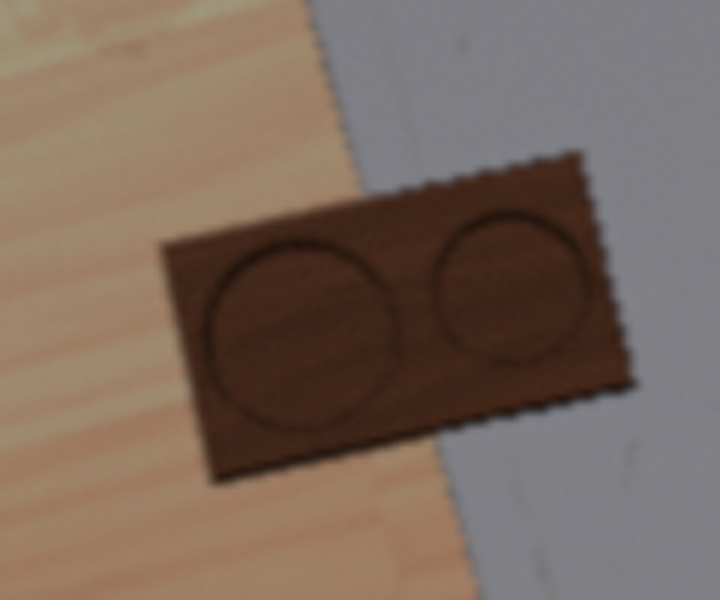

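View pics/u1.png

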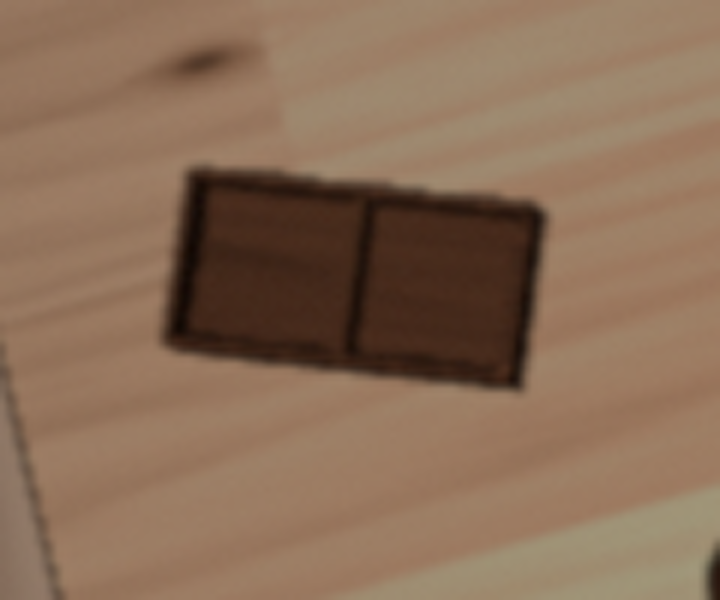

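The cruet's wide recess is on the left at about (290,186), the narrow one at about (325,178). The tray's two bays lie left and right of the divider at about (200,227).

```bash
python3 - <<'E'
from h import *
def cr(p,o,s): return (p[0]+.5)/s+o[0]-.5,(p[1]+.5)/s+o[1]-.5
for nm,C,o,z in [("cruet",[(162,244),(580,152),(634,385),(213,483)],(240,130),.022),("tray",[(190,170),(545,208),(520,388),(165,347)],(140,180),.026)]:
    P=np.array([px("top",cr(c,o,6),z)[:2] for c in C]); m=P.mean(0)
    y=(P[0]+P[3]-P[1]-P[2])/2; x=(P[0]+P[1]-P[2]-P[3])/2
    print(nm,m,np.linalg.norm(y),np.linalg.norm(x)); u=y/np.linalg.norm(y); yaw=np.arctan2(-u[0],u[1])
    print(" yaw",yaw,np.arctan2(x[1],x[0]),"slots",[m+u*d for d in ([.041,-.049] if nm=="cruet" else [.036,-.036])])
for c in [(302,336),(512,288)]: print("recess", px("top",cr(c,(240,130),6),.022)[:2])
print("coaster",px("top",cr((394,316),(350,130),5),.016)[:2])
top={}
for n,c,o,z in [("jarL",(199,443),(150,220),.105),("timer",(447,372),(150,220),.05),("mill",(587,281),(150,220),.16),("glass",(143,346),(290,200),.061),("salt",(346,340),(290,200),.085),("jarR",(602,292),(290,200),.105)]:
    p=px("top",cr(c,o,5),z); print(n,p[:2])
E
```

```text
cruet [0.6702 0.0616] 0.17900113893618882 0.10291739467270135
 yaw 0.20306882749434294 0.19716031650657387 slots [array([0.6619, 0.1018]), array([0.68  , 0.0136])]
tray [0.5652 0.3281] 0.1484133053290276 0.07473696433231714
 yaw -0.13383542570135984 -0.12854412868999907 slots [array([0.57  , 0.3638]), array([0.5604, 0.2924])]
recess [0.6623 0.1014]
recess [0.6806 0.0136]
coaster [ 0.6369 -0.2431]
jarL [0.3649 0.3272]
timer [0.3955 0.224 ]
mill [0.4316 0.144 ]
glass [0.4507 0.0344]
salt [ 0.45 -0.06]
jarR [ 0.4681 -0.1756]
```

```bash
python3 - <<'E'
from h import *
move_pose([.45,-.06,.30],quat(.18))
T=wristT(); im=read_camera("wrist"); cv2.imwrite("pics/w1.png",im[:,:,::-1]); np.save("w1.npy",T)
print(get_time(),get_joint_pos(),get_tcp_pos())
K=camera_info("wrist")["intrinsics"]
for n,p in dict(salt=(.45,-.06,.09),glass=(.4507,.0344,.061)).items(): print(n,proj(K,T,p))
E
```

```text
2.575 [-0.16    0.0716  1.9096 -0.0001  1.1606 -0.3387] [ 0.4501 -0.0606  0.2999]
salt [311.6008 199.2045]
glass [330.7612  92.5069]
```

View pics/w1.png

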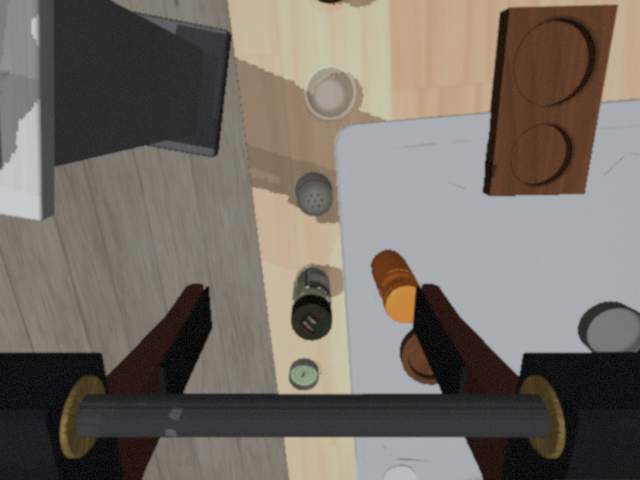

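Salt cap at (315,199) and glass rim at (331,93) agree with the top-camera estimates to about 2 mm. Starting with the salt shaker.

```bash
cat >> h.py <<'E'
def pick(xy,zg,yaw,op,zup):
    command_gripper(op)
    p=np.array([xy[0],xy[1],zg-.019])
    move_pose([xy[0],xy[1],max(zg+.10,zup)],quat(yaw))
    if movel(p+[0,0,.0],v=.12,until_force=12): print("CONTACT on descent",get_tcp_pos(),get_ft_force()); return False
    t0=get_tcp_pos(); command_gripper(0.0); print("grip mm",get_grip_width()*88,"tcp",t0,get_time()); 
    movel(p+[0,0,zup],v=.2); print("lifted mm",get_grip_width()*88,get_tcp_pos())
    return True
def place(xy,zg,floor,yaw,zup,opn=.95):
    z=zg-.019+floor
    move_pose([xy[0],xy[1],zg-.019+zup],quat(yaw)); 
    movel([xy[0],xy[1],z+.03],v=.2)
    c=movel([xy[0],xy[1],z-.002],v=.04,until_force=5); print("down",c,get_tcp_pos(),z,"mm",get_grip_width()*88)
    wait(.2); command_gripper(opn); wait(.2)
    movel([xy[0],xy[1],z+zup],v=.2); print("t",get_time())
def shot(n,name):
    T=wristT(); im=read_camera(n); cv2.imwrite(f"pics/{name}.png",im[:,:,::-1]); return im,T
E
python3 - <<'E'
from h import *
K=camera_info("wrist")["intrinsics"];T=np.load("w1.npy")
print("jarR",ray(K,T,(311,318),.105),"glass",ray(K,T,(331,93),.061),"salt",ray(K,T,(315,199),.088),"narrow",ray(K,T,(541,153),.022),"wide",ray(K,T,(554,62),.022))
if pick((.451,-.060),.045,.18,.8,.17): shot("wrist","w2")
E
```

```text
jarR [ 0.4695 -0.1712  0.105 ] glass [0.451 0.034 0.061] salt [ 0.4531 -0.0597  0.088 ] narrow [0.6794 0.0162 0.022 ] wide [0.662  0.1024 0.022 ]
grip mm 40.97976300751531 tcp [ 0.4515 -0.0601  0.0266] 5.5833
lifted mm 41.421997803758856 [ 0.4502 -0.0599  0.1951]
```

View pics/w2.png

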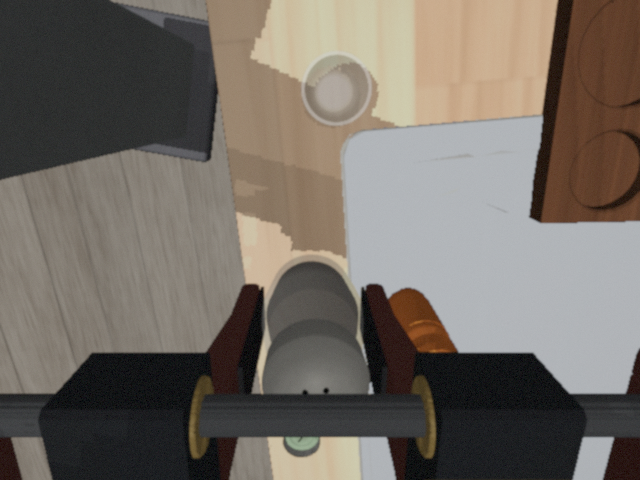

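The shaker is held upright between the pads. The glass rim is at (337,89). Placing the shaker, then picking the glass.

```bash
python3 - <<'E'
from h import *
place((.680,.0147),.045,.008,.20,.17)
shot("wrist","w3")
if pick((.451,.034),.037,.18,.85,.15): shot("wrist","w4")
E
```

```text
down True [0.6794 0.0146 0.0341] 0.034 mm 41.447309756639584
t 11.3
grip mm 46.30626197047775 tcp [0.4515 0.034  0.0185] 14.4833
lifted mm 46.124865902962114 [0.4502 0.034  0.1672]
```

View pics/w3.png

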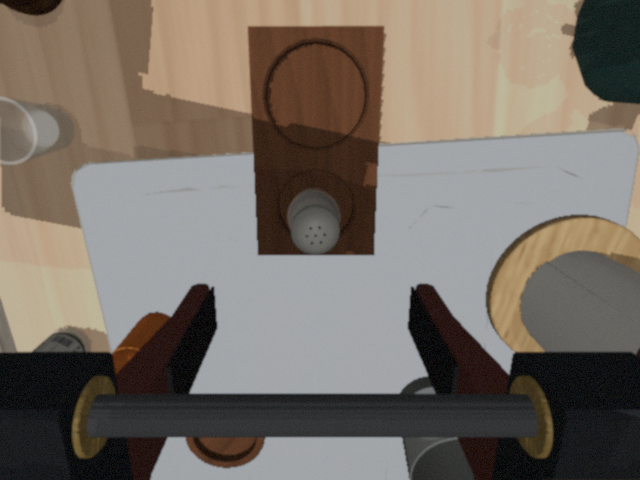

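View pics/w4.png

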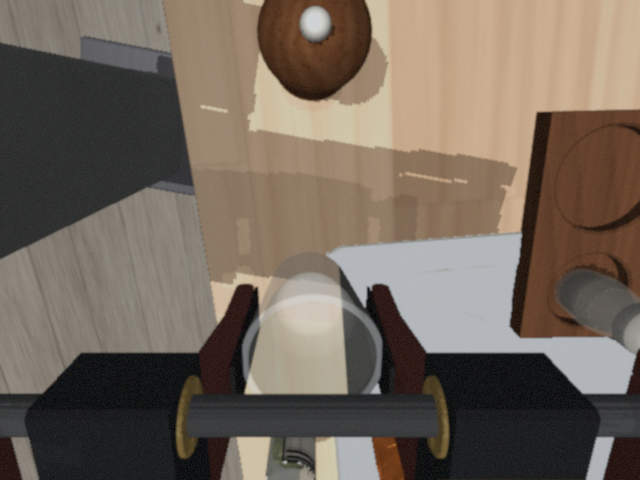

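Salt shaker stands in the narrow recess (315,215). The glass is held. The wide recess is at (316,94) and the mill knob at (316,23). Placing the glass.

```bash
python3 - <<'E'
from h import *
place((.637,-.2435),.037,.006,.64,.15)
im,T=shot("wrist","w5")
print(proj(camera_info("wrist")["intrinsics"],T,(.637,-.2435,.067)))
E
```

```text
down True [ 0.6362 -0.2436  0.024 ] 0.024 mm 45.99286840289062
t 20.1667
[313.4283 234.7395]
```

View pics/w5.png

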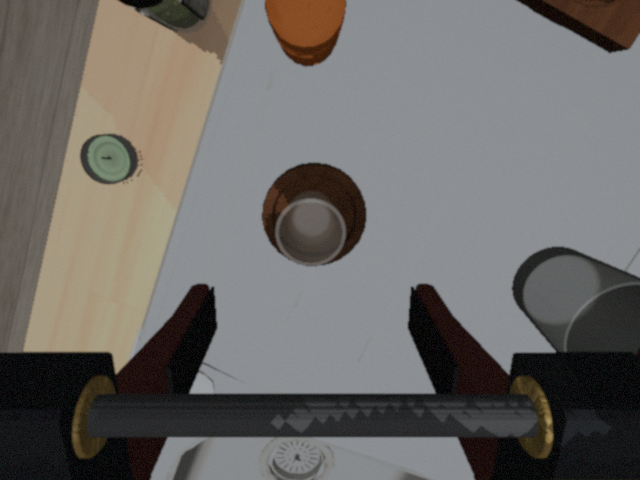

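Glass stands in the coaster at (311,232). Next the green-label jar, with the jaws turned away from the orange decoy.

```bash
python3 - <<'E'
from h import *
if pick((.469,-.1735),.075,-.4,.72,.17):
    shot("wrist","w6")
E
```

```text
grip mm 40.55626142354262 tcp [ 0.4695 -0.1737  0.0565] 23.3583
lifted mm 40.68641461380893 [ 0.4682 -0.1732  0.2249]
```

View pics/w6.png

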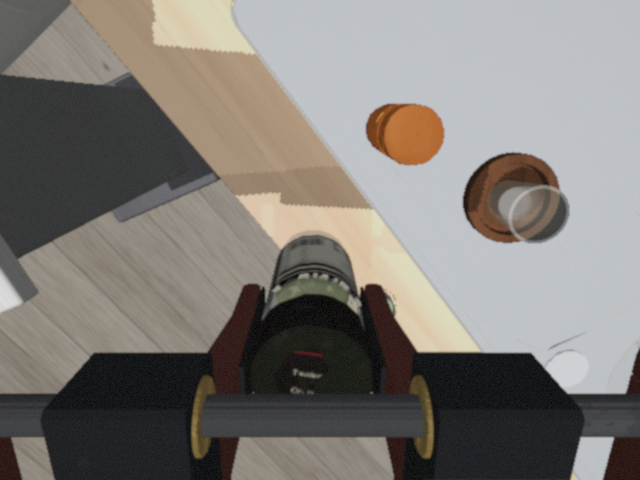

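```bash
python3 - <<'E'
from h import *
place((.5604,.2924),.075,.005,-.13,.17,.8)
shot("wrist","w7")
move_pose([.375,.29,.26],quat(.18)); im,T=shot("wrist","w8"); np.save("w8.npy",T)
print(proj(camera_info("wrist")["intrinsics"],T,(.3649,.3272,.105)),get_time())
E
```

```text
down True [0.5604 0.2922 0.0611] 0.06099999999999999 mm 40.06037207403798
t 29.7167
[305.4446 166.3232] 30.5917
```

View pics/w7.png

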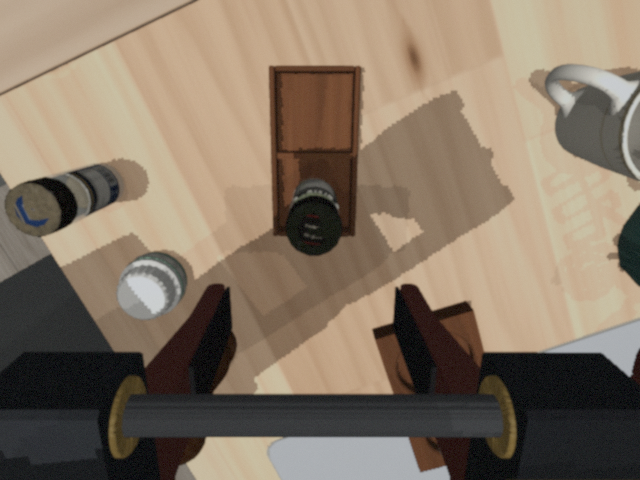

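View pics/w8.png

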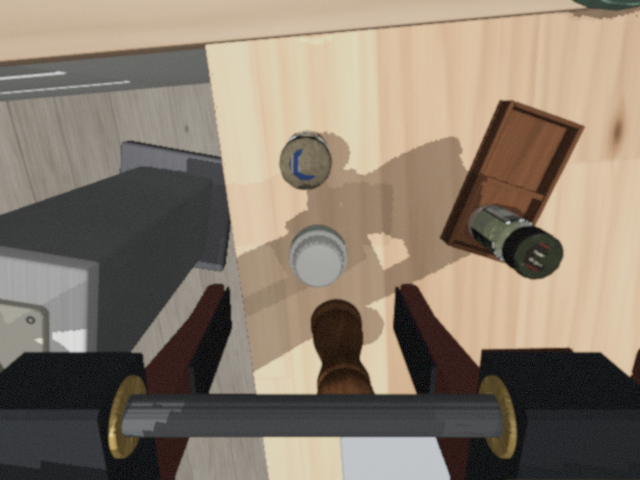

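The green jar stands in the near bay. The blue jar's cap is at (305,161), within 2 mm of the prediction. The timer is at (318,256).

```bash
python3 - <<'E'
from h import *
K=camera_info("wrist")["intrinsics"]; p=ray(K,np.load("w8.npy"),(305.5,161),.105); print(p)
xy=((p[0]+.365)/2,(p[1]+.3275)/2)
if pick(xy,.075,.18,.8,.17):
    place((.570,.3638),.075,.005,-.13,.17,.75)
    shot("wrist","w9")
    move_pose([.432,.09,.30],quat(.18)); im,T=shot("wrist","w10"); np.save("w10.npy",T)
    print(proj(K,T,(.4316,.144,.16)),get_time())
E
```

```text
[0.3642 0.3312 0.105 ]
grip mm 40.020277035817195 tcp [0.3651 0.3297 0.0567] 32.9917
lifted mm 40.46260976211263 [0.364  0.3288 0.225 ]
down True [0.5693 0.3635 0.0609] 0.06099999999999999 mm 40.18172450321256
t 38.3583
[323.4192 148.4098] 39.6583
```

View pics/w9.png

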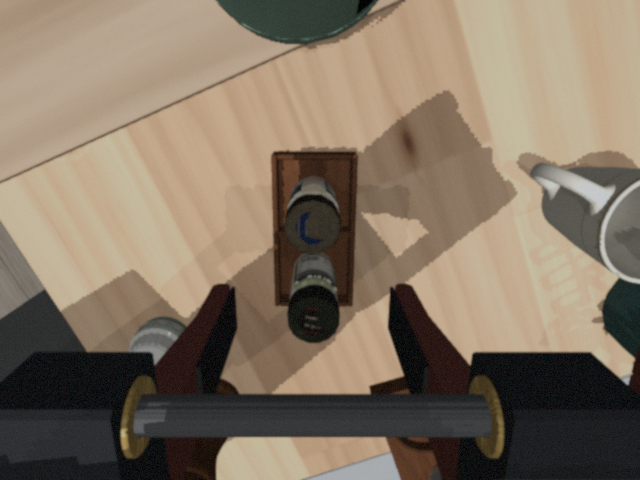

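View pics/w10.png

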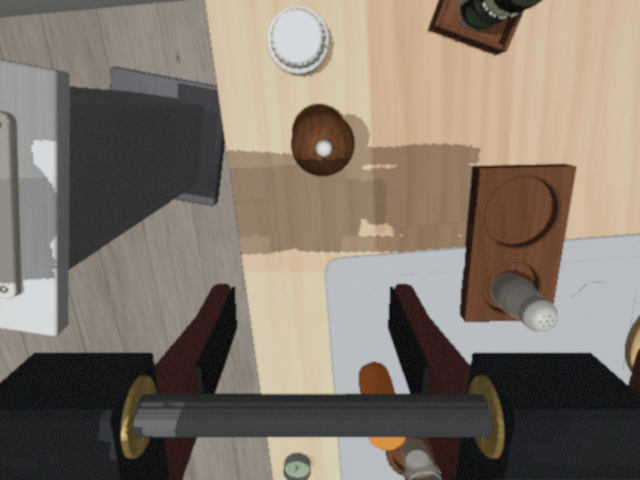

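Both jars stand in the tray. The mill knob at (324,148) matches the prediction exactly.

```bash
python3 - <<'E'
from h import *
if pick((.4316,.144),.133,.18,.9,.13):
    shot("wrist","w11")
    place((.662,.102),.133,.008,.20,.13,.85)
    shot("wrist","w12")
E
```

```text
grip mm 47.4371291569889 tcp [0.4322 0.1441 0.1147] 42.2833
lifted mm 47.27274243103182 [0.4308 0.1438 0.243 ]
down True [0.6612 0.1018 0.1219] 0.122 mm 47.08809152594598
t 47.2
```

View pics/w12.png

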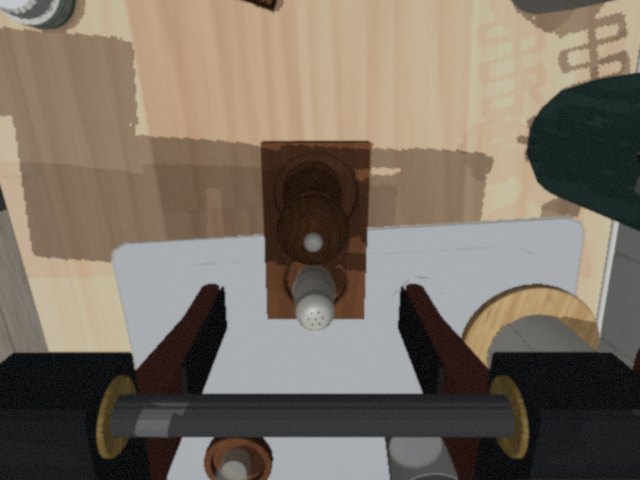

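The mill stands in the wide recess (313,195). Retreating for a final top view.

```bash
python3 - <<'E'
from h import *
p=get_tcp_pos(); movel([p[0],p[1],.32],v=.2)
movej([-1.367,0.1,1.63,0,1.089,-.019])
im,_=shot("top","top1"); cv2.imwrite("pics/top1c.png",cv2.resize(im[130:330,150:480,::-1],None,fx=2.4,fy=2.4,interpolation=cv2.INTER_CUBIC))
shot("scene","scene1")
c=camera_info("top")
for n,p in dict(mill=(.662,.102,.168),salt=(.68,.0147,.098),a=(.57,.3638,.11),b=(.5604,.2924,.11),glass=(.637,-.2435,.067),timer=(.3955,.224,.05)).items():
    print(n,(proj(c["intrinsics"],c["T"],p)-[150,130])*2.4)
print(get_time())
E
```

```text
mill [323.5549  97.8775]
salt [418.3698  96.0359]
a [ 57.9754 213.1691]
b [131.7876 221.344 ]
glass [678.7617 139.7838]
timer [213.6301 393.6071]
50.9333
```

View pics/top1c.png

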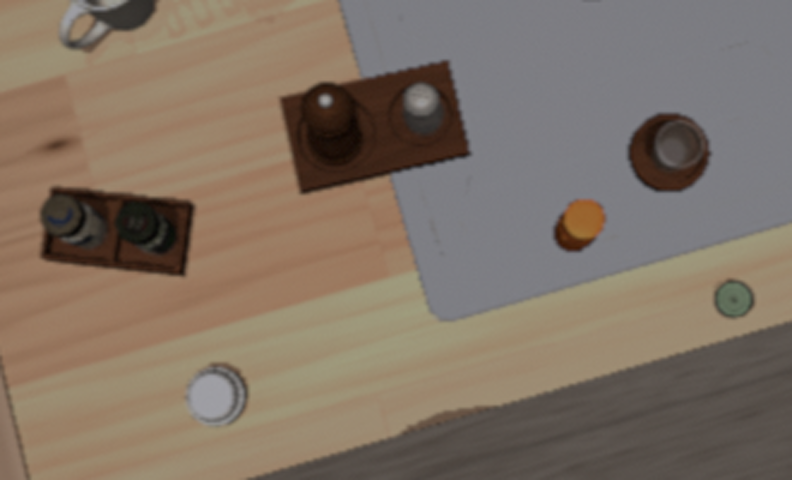

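View pics/scene1.png

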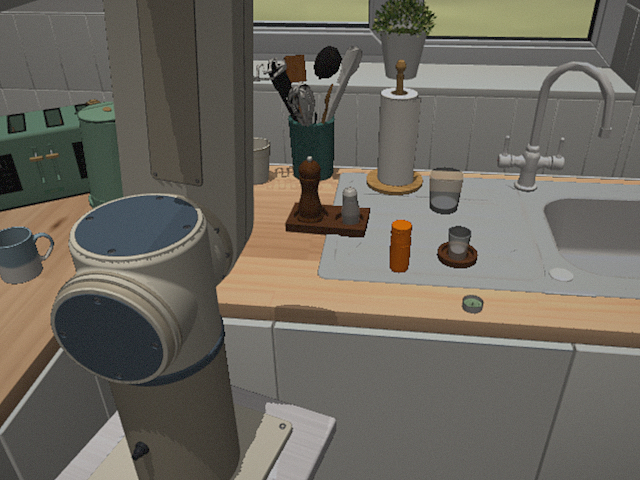

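```bash
python3 - <<'E'
from h import *
wait(.3); job_done(); print(get_time())
E
```

```text
the job is handed in; nothing more can be done
the job is handed in; nothing more can be done
```

All five things are in their holders and standing upright, and I handed the job in at about 51 s of the 138 s allowed.

- **Cruet stand:** the pepper mill is in the wide recess and the salt shaker in the narrow one.
- **Spice tray:** the two jars are in separate bays.
- **Coaster:** the little glass is in its recess.

Each thing touched down within about 0.2 mm of the height expected for its recess floor. In the last top view all five tops were within about 5 mm of where I aimed them, which is inside the judged limits. The timer, the tealight and the orange look-alike showed no visible movement, and the arm was clear of everything.

Two things I did not settle: I was not sure whether the green disc or the white disc on the sink ledge was the tealight, so I stayed clear of both. I judged uprightness from the pictures and did not measure it. No check failed or disagreed.

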